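Cap the canister with its nested lids, then lift off the outer lid alone

ROBOT

A 6-joint arm with a two-finger parallel gripper is mounted at the origin on a cart in front of the work surface, level with it; the furniture and walls round the work are solid. World frame = base frame: x ahead of the robot, y to its left, z up, the work surface at z = 0. Lengths are in m, angles in rad, forces in N, time in s.
With the tool pointing down it reaches from about 0.3 to 0.875 m from the base axis. Payload 4.2 kg.
Tool frame: the origin (TCP) lies at the very end of the fingers, on their centre line; the grasp point (between the pads) lies env.grip_point_offset behind it (env.grip_point_offset is the distance from the TCP to the grasp point, in m); z points along the fingers, y is the line along which they close (so a half turn about z gives the same grasp; the last joint's range is limited). The gripper opens to 85 mm and grips with 20 to 120 N. Pads are 22 mm wide; open, the fingers measure 114 mm over their backs; the gripper's body (76 mm by 85 mm) begins 54 mm behind the grasp point. The pads swing forward as they close: fully open they stand 13 mm farther back than shut.
Start: joints at [1.133, 0.32, 1.565, -0, 1.257, -0.02], TCP at [0.233, 0.526, 0.231] pointing down, gripper open.
Joint ranges: [-3.11, 3.11], [-0.84, 2.01], [0.21, 2.61], [-1.34, 4.49], [0.05, 2.63], [-2.56, 2.56]. Speed limits (rad/s): [2.57, 2.57, 3.14, 3.14, 3.14, 3.14].

INTERFACE

Orientations are given as a unit quaternion [w, x, y, z].
In Python, from plant import telemetry, vision, env gives the robot as it stands.
- The arm moves only by the shell command python3 -m jog 'ROWS' [FORCE]. ROWS is JSON, a list of rows, each an object of numbers: "dx", "dy", "dz": the shift along the tool's x, y, z in cm; "wx", "wy", "wz": the turn, a rotation vector about the tool's x, y, z in rad; "hand": the opening, from 0 (shut) to 1 (fully open). A call has 1 to 5 rows; each row is the pose to reach, as a shift and turn from the pose commanded when the call began, along the tool's axes at that moment; what a row does not reach only later rows make up. A row lasts 1/10 s, in which the tool goes at most 50 mm and 8.59 degrees, less where a joint would pass 70% of its speed; a pose out of reach is approached as far as the arm can. A call with a gripper value outside its range is refused whole. The fingers move at their own pace and stop on an object; FORCE is the grip in N (left out, the last holds). Time passes only in rows, so rows that repeat a pose let the fingers close. It gives the time, the measured TCP pose, the force, the opening and the grip force at its end, in the units of the state.
- telemetry.get_obs(): the state, without advancing time (a new reading comes with each control period).
- vision.capture(name): name is "side" or "top" or "wrist"; returns (picture, depth): 420x560x3 uint8, red, green, blue; 420x560 float32, m along the optical axis (not along the pixel's ray), 0 where there is no reading.
- vision.camera_params(name): a dict with "fx", "fy", "cx", "cy" (pixels), "extrinsics" (4x4, takes a point from world to camera coordinates). Camera axes: x right, y down, z forward; pixel columns grow to the right and rows downward; lengths in m; the calibration is good to about 2 mm. A picture is of the moment at which its call begins: read the wrist's pose just before it. camera_params takes no time and is no camera call; for the wrist camera it gives the pose at the moment of the call.
- env.hand_in(): hands the job in; it is judged then, once.
Trained networks look in the newest picture that a camera, given by its name, has taken for a name from the list of things; names that differ only in an ending like _2 or _b are one class to them, and where a whole thing is asked for, a point or a joint stands for the part that bears it (a point fixed in the world has none). Each returns a list of dicts, best first, with "score" (0 to 1); they miss things now and then, are a little off and sometimes report something else, mostly with a low value. They report only what shows in the picture. A call takes as long as a camera call. They do not tell look-alikes from the thing itself.
- vision.boxes_of(camera, target): "extent" ([left, top, right, bottom] in pixels, round what is visible of it).
- vision.tip_of(camera, target): "centre" ([column, row] in pixels: a listed point, or the origin of a listed thing).
The state is a dict: "time": time; "joint_positions": joint angles; "qvel": joint speeds; "effort": joint torques, N m; "position": TCP position; "tcp_rot": TCP orientation; "contact_force": force on the tool from outside, world axes, zero at the start; "torque": the same for the moment, N m; "width": opening from 0.0 (shut) to 1.0 (fully open); "grasp_force": force on a finger pad.
Only numpy, scipy, OpenCV 4.12 (cv2) and the standard library are available. Lean on these libraries where they do the work, as an engineer would, in place of code of your own. Each camera call takes 0.05 s, during which the arm holds its last target. There are 200 camera calls.

TASK

Lift the hold-down bridge off the canister and hang it over the horizontal rail, let go. Then pick up the nested pair of lids together by the inner lid's stem, lower both onto the canister without dropping them until the inner lid sits home on its ledge and the outer lid on the rim, and let go of the stem. Finally take the outer lid by its collar, lift it straight off alone so that the inner lid stays seated as it is, and finish while still holding the outer lid level, about 12 cm above where it sat; leave the mug, cup and wax cake alone.

Things in the scene. Friction and masses are not known exactly. Their poses are not given: they have to be found in the camera images.
- canister: Round dark steel canister, open on top, fixed to the bench: 84 mm across, 70 mm high, base flange 100 mm across, 5 mm thick. Bore 76 mm; a ledge inside, 12 mm below the rim (58 mm above the bench), carries the inner lid. Origin: centre of the underside, z up. It and the pair of lids stand one at the right, one nearer the middle, either way round.
- canister_mouth (a point): Centre of the canister's rim, 70 mm above the bench.
- bridge: Loose steel hold-down bridge, an upside-down U over the canister's mouth, 0.22 kg. Plate 104 mm (its x) by 28 mm (its y), 4 mm thick, resting on the rim; legs at both x ends reach 54 mm below the plate, 96 mm apart inside, 120 mm over the feet. Origin: centre of the plate's underside. Hung, its plate lies on the bar with a leg either side, its y along the bar; its weight is below the plate.
- bridge_grip (a point): On the bridge's black upright grip block (16 mm along the bridge's x, 36 mm along its y, from 4 to 42 mm above the plate's underside), 27 mm above the plate's underside. Pinch it across its 16 mm (fingers closing along the bridge's x).
- rail: Fixed steel rail on the left of the bench: a horizontal bar, 12 mm thick, 220 mm long along its y, on two posts at its ends; bar axis 150 mm above the bench. Origin on the bench below the middle.
- rail_mid (a point): Middle of the bar, on its axis.
- inner_lid: Loose metal inner lid, 0.25 kg: disc 68 mm across, 6 mm thick, with a central upright stem 16 mm thick, top 76 mm above the disc's underside (its origin). It starts on the bench under the outer lid, stem standing up through it. Raised by the stem, the disc comes up under the outer lid after 7 mm and carries it along. On the canister the disc has 4 mm of play all round.
- stem_grip (a point): On the stem, 66 mm above the inner lid's underside (10 mm below the stem's top).
- outer_lid: Loose metal outer lid, 0.18 kg: round cover 106 mm across, 4 mm thick; a skirt, 100 mm wide inside, reaches 13 mm below it; on top an upright collar 44 mm across, up to 32 mm above the cover's underside, with a 24 mm hole for the stem. Origin: centre of the cover's underside. It stands on its skirt at first; seated, its cover lies on the rim and the stem's top is 64 mm above the rim.
- collar_grip (a point): On the collar's axis, 25 mm above the cover's underside. Seated on the canister it is 95 mm above the bench.
- mug: Bystander: pale mug, 82 mm wide, 94 mm high; origin at its underside.
- steel_cup: Bystander: open dark steel cup, 66 mm wide, 38 mm high; origin at its underside.
- wax_cake: Bystander: round wax cake, 68 mm wide, 21 mm high; origin at its underside.
Not all that is in view belongs to the job. What is shaped like the outer_lid but yellow is not meant.

How it is judged:
By the outcome, as a careful person would: the job done as asked, in the order asked, and still so for the second after the job is handed in, while the arm keeps its last pose, push and grip.
It also fails if it takes over 64 s, if anything falls off the work surface, if the arm or the gripper's body presses on something with over 40 N, if the wrist force passes 120 N, or if a joint passes its speed limit or range.

## Working session

There is one attempt and no reset: what is moved stays moved. The work goes in short steps, Python scripts to look and compute and a shell command to move; the robot and the scene stay as the last step left them, time stands still between calls to the robot, and variables do not carry over. Pictures are saved under pics/ and viewed, at most 10 in all, crops included, and the job is handed in when it is done.

```bash
mkdir -p pics
cat > h.py <<'E'
import numpy as np, cv2
from plant import telemetry, vision, env
from scipy.spatial.transform import Rotation as R
def cloud(cam):
    p=vision.camera_params(cam); img,d=vision.capture(cam)
    v,u=np.indices(d.shape)
    c=np.stack([(u-p['cx'])*d/p['fx'],(v-p['cy'])*d/p['fy'],d],-1)
    E=np.array(p['extrinsics']); w=(c-E[:3,3])@E[:3,:3]
    w[d==0]=np.nan
    return img,w
def px(cam,P):
    p=vision.camera_params(cam);E=np.array(p['extrinsics']);c=E[:3,:3]@P+E[:3,3]
    return c[0]/c[2]*p['fx']+p['cx'],c[1]/c[2]*p['fy']+p['cy']
def pose():
    o=telemetry.get_obs(); q=o['tcp_rot']; return np.array(o['position']),R.from_quat([q[1],q[2],q[3],q[0]]),o
def to(P,yaxis=None):
    """print tool-frame shift (cm) and turn to bring TCP to P"""
    p,r,o=pose(); print('d cm',np.round(r.inv().apply(np.array(P)-p)*100,2),'z',np.round(r.as_matrix(),3).tolist())
E
python3 - <<'E'
from h import *
ims=[]
for c in ('top','side'):
    img,w=cloud(c); cv2.imwrite(f'pics/{c}0.png',img[...,::-1]); np.save(f'{c}0.npy',w)
    for t in ('canister','canister_mouth','bridge','bridge_grip','rail','rail_mid','inner_lid','stem_grip','outer_lid','collar_grip','mug','steel_cup','wax_cake'):
        l=vision.tip_of(c,t)[:3]
        for x in l:
            u,v=map(int,np.round(x['centre'])); 
            print(c,t,round(x['score'],2),(u,v),np.round(w[v,u],3) if 0<=u<560 and 0<=v<420 else '')
print(env.grip_point_offset); to([0,0,0]); print(telemetry.get_obs()['time'])
E
```

```text
top canister 0.6 (270, 196) [ 0.574 -0.041  0.074]
top canister_mouth 0.97 (269, 196) [ 0.574 -0.038  0.073]
top canister_mouth 0.18 (346, 212) [ 0.518 -0.293  0.061]
top bridge 0.68 (345, 215) [ 0.51  -0.291  0.044]
top bridge 0.55 (269, 196) [ 0.574 -0.038  0.073]
top bridge_grip 0.78 (270, 192) [ 0.58  -0.042  0.111]
top bridge_grip 0.57 (166, 218) [0.516 0.318 0.006]
top rail 0.9 (173, 222) [ 0.503  0.295 -0.002]
top rail 0.17 (312, 169) [ 0.672 -0.186  0.04 ]
top rail_mid 0.84 (168, 215) [0.502 0.276 0.159]
top inner_lid 0.51 (344, 213) [ 0.521 -0.292  0.017]
top stem_grip 0.58 (348, 209) [ 0.525 -0.298  0.074]
top stem_grip 0.35 (345, 217) [ 0.504 -0.291  0.043]
top outer_lid 0.8 (345, 216) [ 0.507 -0.291  0.045]
top outer_lid 0.56 (391, 177) [ 0.65  -0.465 -0.009]
top collar_grip 0.95 (391, 181) [ 0.625 -0.452  0.043]
top collar_grip 0.75 (346, 210) [ 0.521 -0.291  0.078]
top mug 0.74 (313, 168) [ 0.675 -0.189  0.04 ]
top steel_cup 0.75 (309, 253) [ 0.388 -0.17   0.003]
top steel_cup 0.57 (271, 192) [ 0.58  -0.045  0.108]
side canister 0.73 (286, 238) [ 0.567 -0.077  0.024]
si
[... 407 characters left out ...]
4 -0.317  0.015]
side stem_grip 0.42 (294, 280) [ 0.519 -0.297  0.073]
side outer_lid 0.73 (295, 279) [ 0.521 -0.298  0.076]
side outer_lid 0.67 (296, 300) [ 0.52  -0.315  0.032]
side outer_lid 0.67 (374, 346) [ 0.627 -0.471  0.033]
side collar_grip 0.68 (293, 291) [ 0.517 -0.301  0.046]
side collar_grip 0.6 (377, 338) [ 0.648 -0.445  0.021]
side mug 0.87 (338, 266) [ 0.658 -0.215  0.021]
side mug 0.17 (292, 292) [ 0.515 -0.299  0.042]
side steel_cup 0.62 (224, 279) [ 0.382 -0.206  0.028]
side wax_cake 0.72 (368, 304) [ 0.674 -0.351  0.019]
side wax_cake 0.37 (237, 143) [0.556 0.552 0.036]
0.0187
d cm [  0.   -57.5   23.13] z [[-0.914, 0.406, 0.0], [0.406, 0.914, 0.0], [-0.0, 0.0, -1.0]]
1.4
```

```bash
ls .
```

```text
h.py
pics
side0.npy
top0.npy
```

Run:
```python
import cv2,numpy as np
a=cv2.imread('pics/top0.png')[120:300,120:440];b=cv2.imread('pics/side0.png')[110:370,200:420]
a=cv2.resize(a,None,fx=1.4,fy=1.4,interpolation=cv2.INTER_CUBIC);b=cv2.resize(b,None,fx=1.5,fy=1.5,interpolation=cv2.INTER_CUBIC)
o=np.zeros((400,800,3),np.uint8);o[:a.shape[0],:a.shape[1]]=a;o[:b.shape[0],460:460+b.shape[1]]=b
cv2.imwrite('pics/c0.png',o)
w=np.vstack([np.load('top0.npy').reshape(-1,3),np.load('side0.npy').reshape(-1,3)])
T=np.load('top0.npy').reshape(-1,3)
def sel(w,c,r,z0,z1): 
    m=(np.hypot(w[:,0]-c[0],w[:,1]-c[1])<r)&(w[:,2]>z0)&(w[:,2]<z1);return w[m]
def rep(n,s):
    if len(s)<5:print(n,len(s));return
    r=cv2.minAreaRect((s[:,:2]*1000).astype(np.float32));print(n,len(s),'med',np.round(np.median(s,0),4),'rect',np.round(r[0],1),np.round(r[1],1),round(r[2],1))
for nm,W in (('top',T),('side',np.load('side0.npy').reshape(-1,3))):
    rep(nm+' bridge grip',sel(W,(.577,-.045),.06,.09,.13))
    rep(nm+' bridge plate',sel(W,(.574,-.042),.08,.066,.085))
    rep(nm+' bar',sel(W,(.5,.28),.2,.14,.17))
    rep(nm+' stem',sel(W,(.518,-.297),.06,.06,.1))
    rep(nm+' collar',sel(W,(.518,-.297),.06,.035,.055))
    rep(nm+' cover',sel(W,(.518,-.297),.07,.01,.025))
```

```text
top bridge grip 64 med [ 0.5785 -0.039   0.1102] rect [580.2 -38.7] [16.8 35.2] 10.9
top bridge plate 265 med [ 0.5704 -0.0385  0.0735] rect [580.7 -38.9] [81.7 95.8] 65.4
top bar 296 med [0.4994 0.2826 0.154 ] rect [500.6 284.1] [234.9  15.7] 86.2
top stem 23 med [ 0.5227 -0.2954  0.0735] rect [ 522.6 -297.8] [13.4 16.8] 10.3
top collar 99 med [ 0.5206 -0.2941  0.0441] rect [ 523.9 -296.6] [41.6 43.1] 68.8
top cover 563 med [ 0.5211 -0.2935  0.017 ] rect [ 519.5 -287. ] [118.5 118.8] 73.6
side bridge grip 108 med [ 0.5771 -0.0456  0.1057] rect [578.  -36.8] [17.  42.2] 11.7
side bridge plate 323 med [ 0.5716 -0.0439  0.0719] rect [578.3 -38.3] [98.7 80.4] 42.4
side bar 138 med [0.4965 0.2465 0.1528] rect [499.8 280.1] [233.4  14.9] 85.6
side stem 62 med [ 0.5208 -0.3     0.0722] rect [ 521.4 -297.2] [15.  13.8] 81.1
side collar 234 med [ 0.5186 -0.3025  0.0432] rect [ 521.8 -297.4] [43.  41.4] 56.7
side cover 997 med [ 0.5121 -0.3131  0.0157] rect [ 521.9 -296.7] [105.1 105.1] 21.4
```

View pics/c0.png

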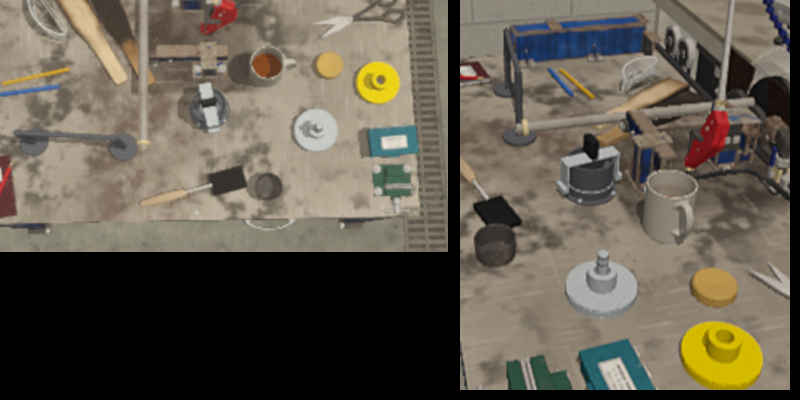

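Run:
```python
import numpy as np
T=np.load('top0.npy')
for v in (130,150,170,185,200,210,218,224): print(v,[ (u,)+tuple(np.round(T[v,u],3)) for u in range(218,228,2)])
for n in('top','side'):
    w=np.load(n+'0.npy').reshape(-1,3); w=w[(w[:,2]>.12)&(w[:,0]<.95)&(w[:,0]>.2)&(abs(w[:,1])<.65)]
    H,xe,ye=np.histogram2d(w[:,0],w[:,1],bins=[np.arange(.2,1,.05),np.arange(-.65,.66,.05)],weights=None)
    for i,j in zip(*np.nonzero(H>1)):
        m=(w[:,0]>=xe[i])&(w[:,0]<xe[i+1])&(w[:,1]>=ye[j])&(w[:,1]<ye[j+1]); print(n,round(xe[i],2),round(ye[j],2),int(H[i,j]),round(w[m,2].min(),3),round(w[m,2].max(),3))
```

```text
130 [(218, np.float64(0.831), np.float64(0.142), np.float64(-0.001)), (220, np.float64(0.806), np.float64(0.126), np.float64(0.07)), (222, np.float64(0.807), np.float64(0.119), np.float64(0.068)), (224, np.float64(0.81), np.float64(0.113), np.float64(0.059)), (226, np.float64(0.828), np.float64(0.113), np.float64(0.004))]
150 [(218, np.float64(0.757), np.float64(0.141), np.float64(-0.001)), (220, np.float64(0.738), np.float64(0.127), np.float64(0.061)), (222, np.float64(0.734), np.float64(0.118), np.float64(0.076)), (224, np.float64(0.738), np.float64(0.113), np.float64(0.06)), (226, np.float64(0.754), np.float64(0.112), np.float64(0.006))]
170 [(218, np.float64(0.679), np.float64(0.138), np.float64(0.019)), (220, np.float64(0.668), np.float64(0.126), np.float64(0.063)), (222, np.float64(0.667), np.float64(0.119), np.float64(0.066)), (224, np.float64(0.667), np.float64(0.112), np.float64(0.064)), (226, np.float64(0.681), np.float64(0.112), np.float64(0.009))]
185 [(218, np.float64(0.632), np.float64(0.141), np.float64(-0.006)), (220, np.float64(0.615), np.float64(0.125), np.float64(0
[... 2375 characters left out ...]
0.2 0.45 1213 0.242 0.533
side 0.2 0.5 258 0.304 0.532
side 0.2 0.55 43 0.243 0.292
side 0.25 0.4 24 0.524 0.539
side 0.25 0.45 240 0.357 0.537
side 0.25 0.5 272 0.297 0.531
side 0.25 0.55 140 0.244 0.344
side 0.45 0.15 77 0.121 0.156
side 0.45 0.2 28 0.147 0.156
side 0.45 0.25 16 0.151 0.155
side 0.45 0.3 11 0.148 0.154
side 0.45 0.35 3 0.122 0.151
side 0.5 0.25 6 0.152 0.155
side 0.5 0.3 11 0.152 0.156
side 0.5 0.35 31 0.122 0.156
side 0.75 -0.15 26 0.121 0.144
side 0.75 -0.1 179 0.12 0.168
side 0.8 -0.15 9 0.125 0.14
side 0.8 -0.1 93 0.124 0.181
side 0.8 -0.05 160 0.166 0.256
side 0.8 0.0 89 0.233 0.307
side 0.85 0.0 47 0.29 0.331
side 0.85 0.05 79 0.317 0.359
side 0.9 0.05 25 0.277 0.307
```

```bash
R='' ; python3 -m jog '[{"dx":-18,"dy":-12.5},{"dx":-18,"dy":-12.5},{"dx":-18,"dy":-12.5},{"dx":-18,"dy":-12.5},{"dx":-18,"dy":-12.5}]'
python3 -m jog '[{"dx":-18,"dy":-12.5},{"dx":-18,"dy":-12.5},{"dx":-18,"dy":-12.5},{"dx":-18,"dy":-12.5},{"dx":-18,"dy":-12.5}]'
python3 -m jog '[{"dx":-18,"dy":-12.5,"wz":0.74},{"dx":-18,"dy":-12.5,"wz":0.74},{"dx":-18,"dy":-12.5,"wz":0.74},{"dx":-18,"dy":-12.5,"wz":0.74},{"dx":-18,"dy":-12.5,"wz":0.74}]'
python3 - <<'E'
from h import *
p,r,o=pose();print(p,r.as_matrix()[:,1],o['time']);to([.579,-.0385,.16])
E
```

```text
[0.23332578 0.52554945 0.23136069] [4.05764794e-01 9.13977524e-01 1.31115962e-04] 1.4
d cm [-54.48 -37.53   7.13] z [[-0.914, 0.406, 0.0], [0.406, 0.914, 0.0], [-0.0, 0.0, -1.0]]schema error: expected keys dx, dy, dz, wx, wy, wz, hand
schema error: expected keys dx, dy, dz, wx, wy, wz, hand
schema error: expected keys dx, dy, dz, wx, wy, wz, hand
```

```bash
python3 -m jog '[{"dx":-5,"dy":-3,"dz":0,"wx":0,"wy":0,"wz":0,"hand":1},{"dx":-10,"dy":-6,"dz":0,"wx":0,"wy":0,"wz":0,"hand":1},{"dx":-14,"dy":-9,"dz":0,"wx":0,"wy":0,"wz":0,"hand":1},{"dx":-18,"dy":-12,"dz":0,"wx":0,"wy":0,"wz":0,"hand":1},{"dx":-20,"dy":-14,"dz":0,"wx":0,"wy":0,"wz":0,"hand":1}]'
python3 -m jog '[{"dx":-4,"dy":-3,"dz":0,"wx":0,"wy":0,"wz":0,"hand":1},{"dx":-8,"dy":-6,"dz":0,"wx":0,"wy":0,"wz":0,"hand":1},{"dx":-12,"dy":-9,"dz":0,"wx":0,"wy":0,"wz":0,"hand":1},{"dx":-16,"dy":-12,"dz":0,"wx":0,"wy":0,"wz":0,"hand":1},{"dx":-20,"dy":-14,"dz":0,"wx":0,"wy":0,"wz":0,"hand":1}]'
python3 -m jog '[{"dx":-4,"dy":-3,"dz":0,"wx":0,"wy":0,"wz":0.14,"hand":1},{"dx":-8,"dy":-6,"dz":0,"wx":0,"wy":0,"wz":0.28,"hand":1},{"dx":-12,"dy":-8,"dz":0,"wx":0,"wy":0,"wz":0.42,"hand":1},{"dx":-14.5,"dy":-9.5,"dz":0,"wx":0,"wy":0,"wz":0.56,"hand":1},{"dx":-14.5,"dy":-9.5,"dz":0,"wx":0,"wy":0,"wz":0.7,"hand":1}]'
python3 - <<'E'
from h import *
p,r,o=pose();print(p,r.as_matrix()[:,1],o['time']);to([.579,-.0385,.16])
E
```

```text
time: 1.9
position: [0.3604, 0.3146, 0.2315]
tcp_rot: [0.0, 0.207, 0.978, 0.0]
contact_force: [1.1, 0.4, -0.1]
width: 1.001
grasp_force: 0.0
time: 2.4
position: [0.4856, 0.1049, 0.2317]
tcp_rot: [0.0, 0.208, 0.978, 0.0]
contact_force: [1.2, 0.8, 0.8]
width: 1.0
grasp_force: 0.0
time: 2.9
position: [0.5813, -0.0417, 0.2307]
tcp_rot: [0.001, 0.534, 0.845, -0.0]
contact_force: [-0.5, 0.4, -0.6]
width: 0.998
grasp_force: 0.0
[ 0.58133984 -0.04171777  0.23070548] [9.03345510e-01 4.28913463e-01 3.60680458e-04] 2.9
d cm [ 0.4  -0.08  7.07] z [[-0.429, 0.903, 0.001], [0.903, 0.429, -0.001], [-0.001, 0.0, -1.0]]
```

```bash
python3 -m jog '[{"dx":0.3,"dy":0,"dz":0,"wx":0,"wy":0,"wz":0.12,"hand":1},{"dx":0.3,"dy":0,"dz":0,"wx":0,"wy":0,"wz":0.24,"hand":1},{"dx":0.3,"dy":0,"dz":0,"wx":0,"wy":0,"wz":0.24,"hand":1},{"dx":0.3,"dy":0,"dz":0,"wx":0,"wy":0,"wz":0.24,"hand":1}]'
cat >> h.py <<'E'
def look(name,cen,r,z0,z1,view=None,w=None):
    s=w.reshape(-1,3); m=(np.hypot(s[:,0]-cen[0],s[:,1]-cen[1])<r)&(s[:,2]>z0)&(s[:,2]<z1); s=s[m]
    if len(s)<8: print(name,len(s)); return
    q=cv2.minAreaRect((s[:,:2]*1000).astype(np.float32)); print(name,len(s),'med',np.round(np.median(s,0),4),'rect',np.round(q[0],1),np.round(q[1],1),round(q[2],1),'z5/95',np.round(np.percentile(s[:,2],[5,95]),4))
E
python3 - <<'E'
from h import *
p,r,o=pose();print(p,r.as_matrix()[:,1],o['time'])
img,w=cloud('wrist');cv2.imwrite('pics/w1.png',img[...,::-1])
look('grip',(.579,-.039),.04,.1,.125,w=w);look('plate',(.579,-.039),.065,.0715,.08,w=w)
for t in('bridge_grip','canister_mouth'):
    for x in vision.tip_of('wrist',t)[:2]: print(t,x)
E
```

```text
time: 3.3
position: [0.578, -0.0356, 0.2313]
tcp_rot: [-0.0, 0.627, 0.779, 0.0]
contact_force: [-0.6, 0.3, -0.6]
width: 1.0
grasp_force: 0.0
[ 0.57796342 -0.03561647  0.23129926] [9.76881004e-01 2.13783773e-01 4.88973074e-05] 3.3
grip 805 med [ 0.5793 -0.033   0.1119] rect [580.1 -35.4] [15.9 36. ] 12.2 z5/95 [0.1073 0.1133]
plate 2717 med [ 0.5723 -0.035   0.0744] rect [580.  -35.6] [ 79.5 101. ] 67.4 z5/95 [0.0731 0.0756]
bridge_grip {'centre': [286.6, 170.8], 'score': 0.64}
bridge_grip {'centre': [287.1, 194.7], 'score': 0.6}
```

View pics/w1.png

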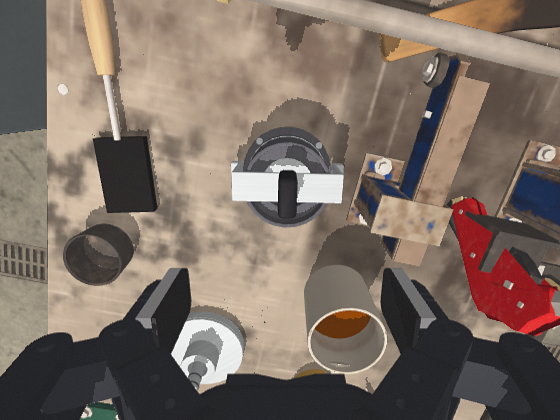

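Run:
```python
from h import *
img,w=cloud('wrist'); s=w.reshape(-1,3); d=s-np.array([.58,-.0355,0]); a=np.radians(12.2)
x=d[:,0]*np.cos(a)+d[:,1]*np.sin(a); y=-d[:,0]*np.sin(a)+d[:,1]*np.cos(a)
m=(abs(x)>.054)&(abs(x)<.09)&(abs(y)<.05)&(s[:,2]>.06); print(m.sum(), np.round(np.c_[x,y,s[:,2]][m][::40],3)[:15])
to([.58,-.0355,.082])
```

```text
15861 [[ 0.085 -0.002  0.062]
 [ 0.084 -0.004  0.072]
 [ 0.085 -0.002  0.09 ]
 [ 0.084 -0.012  0.064]
 [ 0.084 -0.012  0.074]
 [ 0.084 -0.012  0.079]
 [ 0.081 -0.01   0.092]
 [ 0.081 -0.011  0.094]
 [ 0.08  -0.013  0.093]
 [ 0.082 -0.019  0.081]
 [ 0.081 -0.024  0.073]
 [ 0.08  -0.029  0.065]
 [ 0.087 -0.019  0.095]
 [ 0.081 -0.021  0.096]
 [ 0.081 -0.032  0.07 ]]
d cm [-0.04  0.2  14.94] z [[-0.212, 0.977, 0.0], [0.977, 0.212, 0.0], [0.0, 0.0, -1.0]]
```

```bash
python3 -m jog '[{"dx":0,"dy":0.2,"dz":4,"wx":0,"wy":0,"wz":0,"hand":0.6},{"dx":0,"dy":0.2,"dz":8,"wx":0,"wy":0,"wz":0,"hand":0.6},{"dx":0,"dy":0.2,"dz":11,"wx":0,"wy":0,"wz":0,"hand":0.6},{"dx":0,"dy":0.2,"dz":13,"wx":0,"wy":0,"wz":0,"hand":0.6},{"dx":0,"dy":0.2,"dz":14.5,"wx":0,"wy":0,"wz":0,"hand":0.6}]'
python3 -m jog '[{"dx":0,"dy":0,"dz":0.4,"wx":0,"wy":0,"wz":0,"hand":0.5},{"dx":0,"dy":0,"dz":0.4,"wx":0,"wy":0,"wz":0,"hand":0.3},{"dx":0,"dy":0,"dz":0.4,"wx":0,"wy":0,"wz":0,"hand":0},{"dx":0,"dy":0,"dz":0.4,"wx":0,"wy":0,"wz":0,"hand":0},{"dx":0,"dy":0,"dz":0.4,"wx":0,"wy":0,"wz":0,"hand":0}]' 60
python3 -m jog '[{"dx":0,"dy":0,"dz":0,"wx":0,"wy":0,"wz":0,"hand":0},{"dx":0,"dy":0,"dz":0,"wx":0,"wy":0,"wz":0,"hand":0},{"dx":0,"dy":0,"dz":0,"wx":0,"wy":0,"wz":0,"hand":0}]'
```

```text
time: 4.0
position: [0.5792, -0.0351, 0.0846]
tcp_rot: [-0.001, 0.628, 0.779, -0.001]
contact_force: [-0.1, 0.5, -0.7]
width: 0.598
grasp_force: 0.0
time: 4.5
position: [0.5806, -0.0352, 0.0833]
tcp_rot: [0.001, 0.628, 0.778, 0.001]
contact_force: [0.3, 0.9, 1.2]
width: 0.178
grasp_force: 59.6
time: 4.8
position: [0.5806, -0.0352, 0.0833]
tcp_rot: [0.001, 0.628, 0.778, 0.001]
contact_force: [-1.2, 0.1, 6.3]
width: 0.174
grasp_force: 60.1
```

```bash
python3 -m jog '[{"dx":0,"dy":0,"dz":-1,"wx":0,"wy":0,"wz":0,"hand":0},{"dx":0,"dy":0,"dz":-3,"wx":0,"wy":0,"wz":0,"hand":0},{"dx":0,"dy":0,"dz":-6,"wx":0,"wy":0,"wz":0,"hand":0},{"dx":0,"dy":0,"dz":-9,"wx":0,"wy":0,"wz":0,"hand":0},{"dx":0,"dy":0,"dz":-12,"wx":0,"wy":0,"wz":0,"hand":0}]'
python3 -m jog '[{"dx":0,"dy":0,"dz":-2,"wx":0,"wy":0,"wz":0.06,"hand":0},{"dx":0,"dy":0,"dz":-4,"wx":0,"wy":0,"wz":0.12,"hand":0},{"dx":0,"dy":0,"dz":-5,"wx":0,"wy":0,"wz":0.18,"hand":0},{"dx":0,"dy":0,"dz":-5,"wx":0,"wy":0,"wz":0.24,"hand":0},{"dx":0,"dy":0,"dz":-5,"wx":0,"wy":0,"wz":0.28,"hand":0}]'
python3 - <<'E'
from h import *
img,w=cloud('top');np.save('top1.npy',w)
w2=w.reshape(-1,3); s=w2[(w2[:,2]>.145)&(w2[:,2]<.165)&(abs(w2[:,0]-.5)<.03)&(w2[:,1]>.17)&(w2[:,1]<.39)]
print(np.polyfit(s[:,1],s[:,0],1),np.polyval(np.polyfit(s[:,1],s[:,0],1),.282))
look('canister',(.579,-.036),.055,.063,.08,w=w)
to([.5,.282,.253]); p,r,o=pose();print(np.degrees(np.arctan2(*r.as_matrix()[[1,0],1])),o['time'])
E
```

```text
time: 5.3
position: [0.5791, -0.0352, 0.2031]
tcp_rot: [-0.001, 0.628, 0.778, -0.001]
contact_force: [-0.0, -0.6, -2.2]
width: 0.177
grasp_force: 59.1
time: 5.8
position: [0.5793, -0.0352, 0.2525]
tcp_rot: [-0.0, 0.731, 0.682, -0.0]
contact_force: [-0.2, 0.0, -3.0]
width: 0.179
grasp_force: 59.2
[0.07172856 0.47949152] 0.4997189706111295
canister 39 med [ 0.5931 -0.0078  0.0679] rect [591.1 -31.5] [67.2 52.2] 89.9 z5/95 [0.0636 0.0757]
d cm [ 31.09 -10.11  -0.07] z [[0.07, 0.998, -0.001], [0.998, -0.07, 0.0], [0.0, -0.001, -1.0]]
-3.9923405726894434 5.85
```

```bash
python3 -m jog '[{"dx":2,"dy":-0.7,"dz":0,"wx":0,"wy":0,"wz":0,"hand":0},{"dx":6,"dy":-2,"dz":0,"wx":0,"wy":0,"wz":0,"hand":0},{"dx":10,"dy":-3.3,"dz":0,"wx":0,"wy":0,"wz":0,"hand":0},{"dx":14,"dy":-4.6,"dz":0,"wx":0,"wy":0,"wz":0,"hand":0},{"dx":18,"dy":-6,"dz":0,"wx":0,"wy":0,"wz":0,"hand":0}]'
python3 -m jog '[{"dx":4,"dy":-1.3,"dz":0,"wx":0,"wy":0,"wz":0,"hand":0},{"dx":8,"dy":-2.6,"dz":0,"wx":0,"wy":0,"wz":0,"hand":0},{"dx":11,"dy":-3.5,"dz":0,"wx":0,"wy":0,"wz":0,"hand":0},{"dx":13,"dy":-4.1,"dz":0,"wx":0,"wy":0,"wz":0,"hand":0},{"dx":13,"dy":-4.1,"dz":0,"wx":0,"wy":0,"wz":0,"hand":0}]'
python3 - <<'E'
from h import *
img,w=cloud('side');cv2.imwrite('pics/s2.png',cv2.resize(img[80:230,150:330,::-1],None,fx=3,fy=3))
to([.4997,.282,.253]); p,r,o=pose();print(np.degrees(np.arctan2(*r.as_matrix()[[1,0],1])),o['time'])
img,w=cloud('wrist');s=w.reshape(-1,3)
m=(abs(s[:,2]-.154)<.01)&(abs(s[:,0]-.5)<.04)&(s[:,1]>.17)&(s[:,1]<.395);s=s[m];print(len(s),[np.round(np.polyval(np.polyfit(s[:,1],s[:,0],1),.282),4)] if len(s)>20 else '')
E
```

```text
time: 6.35
position: [0.5311, 0.1496, 0.252]
tcp_rot: [-0.0, 0.73, 0.683, -0.001]
contact_force: [0.2, 0.3, -1.8]
width: 0.178
grasp_force: 59.1
time: 6.85
position: [0.4987, 0.2831, 0.2518]
tcp_rot: [-0.001, 0.729, 0.685, -0.0]
contact_force: [0.2, -0.6, -2.3]
width: 0.18
grasp_force: 59.1
d cm [ 0.05  0.05 -0.12] z [[0.064, 0.998, -0.001], [0.998, -0.064, -0.001], [-0.001, -0.001, -1.0]]
-3.671641652821089 6.9
3202 [np.float64(0.4994)]
```

View pics/s2.png

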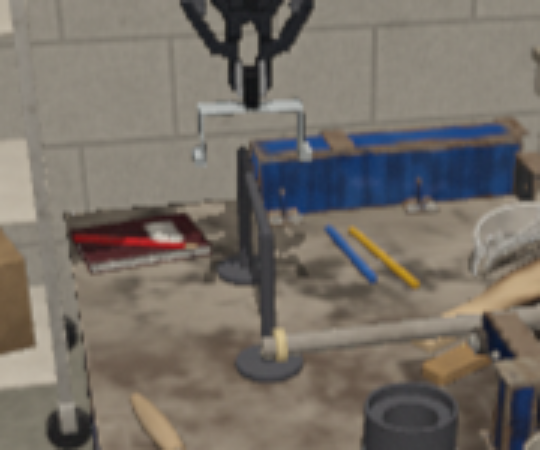

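```bash
python3 -m jog '[{"dx":0,"dy":0.07,"dz":1.5,"wx":0,"wy":0,"wz":0,"hand":0},{"dx":0,"dy":0.07,"dz":3.5,"wx":0,"wy":0,"wz":0,"hand":0},{"dx":0,"dy":0.07,"dz":5.5,"wx":0,"wy":0,"wz":0,"hand":0},{"dx":0,"dy":0.07,"dz":7,"wx":0,"wy":0,"wz":0,"hand":0},{"dx":0,"dy":0.07,"dz":7.8,"wx":0,"wy":0,"wz":0,"hand":0}]'
python3 -m jog '[{"dx":0,"dy":0,"dz":0.1,"wx":0,"wy":0,"wz":0,"hand":0},{"dx":0,"dy":0,"dz":0.2,"wx":0,"wy":0,"wz":0,"hand":0},{"dx":0,"dy":0,"dz":0.3,"wx":0,"wy":0,"wz":0,"hand":0},{"dx":0,"dy":0,"dz":0.4,"wx":0,"wy":0,"wz":0,"hand":0},{"dx":0,"dy":0,"dz":0.4,"wx":0,"wy":0,"wz":0,"hand":0}]'
```

```text
time: 7.45
position: [0.5002, 0.279, 0.1728]
tcp_rot: [-0.0, 0.731, 0.683, -0.002]
contact_force: [0.3, -0.1, -2.5]
width: 0.177
grasp_force: 59.1
time: 7.95
position: [0.5007, 0.2809, 0.1707]
tcp_rot: [0.0, 0.73, 0.683, 0.0]
contact_force: [-0.5, -0.5, -2.6]
width: 0.179
grasp_force: 59.1
```

```bash
python3 -m jog '[{"dx":0,"dy":0,"dz":0.1,"wx":0,"wy":0,"wz":0,"hand":0},{"dx":0,"dy":0,"dz":0.2,"wx":0,"wy":0,"wz":0,"hand":0},{"dx":0,"dy":0,"dz":0.2,"wx":0,"wy":0,"wz":0,"hand":0}]'
python3 -m jog '[{"dx":0,"dy":0,"dz":0.1,"wx":0,"wy":0,"wz":0,"hand":0},{"dx":0,"dy":0,"dz":0.1,"wx":0,"wy":0,"wz":0,"hand":0}]'
```

```text
time: 8.25
position: [0.5007, 0.281, 0.1692]
tcp_rot: [0.0, 0.73, 0.683, 0.001]
contact_force: [-0.7, -0.7, 4.1]
width: 0.175
grasp_force: 60.0
time: 8.45
position: [0.5008, 0.281, 0.1691]
tcp_rot: [0.0, 0.73, 0.683, 0.001]
contact_force: [-3.3, -1.4, 10.0]
width: 0.177
grasp_force: 60.9
```

```bash
python3 -m jog '[{"dx":0,"dy":0,"dz":-0.15,"wx":0,"wy":0,"wz":0,"hand":0},{"dx":0,"dy":0,"dz":-0.15,"wx":0,"wy":0,"wz":0,"hand":0.25},{"dx":0,"dy":0,"dz":-0.15,"wx":0,"wy":0,"wz":0,"hand":0.4},{"dx":0,"dy":0,"dz":-0.15,"wx":0,"wy":0,"wz":0,"hand":0.6},{"dx":0,"dy":0,"dz":-0.15,"wx":0,"wy":0,"wz":0,"hand":0.6}]'
python3 -m jog '[{"dx":0,"dy":0,"dz":-1,"wx":0,"wy":0,"wz":0,"hand":0.6},{"dx":0,"dy":0,"dz":-3,"wx":0,"wy":0,"wz":0,"hand":0.6},{"dx":0,"dy":0,"dz":-6,"wx":0,"wy":0,"wz":0,"hand":0.6},{"dx":0,"dy":0,"dz":-10,"wx":0,"wy":0,"wz":0,"hand":0.8},{"dx":0,"dy":0,"dz":-14,"wx":0,"wy":0,"wz":0,"hand":0.8}]'
python3 - <<'E'
from h import *
img,w=cloud('side');cv2.imwrite('pics/s3.png',cv2.resize(img[80:300,150:420,::-1],None,fx=2.5,fy=2.5))
img,t=cloud('top')
for n,W in(('top',t),('side',w)):
    look(n+' hung plate',(.5,.282),.1,.157,.164,w=W);look(n+' grip',(.5,.282),.05,.185,.22,w=W)
    look(n+' rim',(.578,-.036),.055,.064,.08,w=W);look(n+' can',(.578,-.036),.055,.02,.08,w=W)
    look(n+' stem',(.521,-.297),.03,.06,.1,w=W)
    look(n+' collar',(.521,-.297),.03,.038,.055,w=W)
E
```

```text
time: 8.95
position: [0.5006, 0.2808, 0.1686]
tcp_rot: [-0.0, 0.73, 0.683, -0.0]
contact_force: [-0.8, 0.3, -0.1]
width: 0.601
grasp_force: 0.0
time: 9.45
position: [0.5004, 0.2807, 0.3108]
tcp_rot: [-0.0, 0.73, 0.683, 0.0]
contact_force: [0.7, 1.0, 0.5]
width: 0.798
grasp_force: 0.0
top hung plate 109 med [0.5205 0.2674 0.1593] rect [517.8 271.6] [184.2  70.5] 73.8 z5/95 [0.1571 0.1632]
top grip 30 med [0.503  0.2672 0.1952] rect [503.1 269.9] [19.  14.8] 72.7 z5/95 [0.187  0.2002]
top rim 103 med [ 0.5848 -0.0374  0.0685] rect [580.7 -38.5] [82.1 82.4] 17.3 z5/95 [0.0646 0.0754]
top can 524 med [ 0.5825 -0.0373  0.0561] rect [580.5 -38. ] [80.1 84.6] 89.4 z5/95 [0.0226 0.0715]
top stem 22 med [ 0.522  -0.2966  0.0754] rect [ 522.2 -297.1] [14.7 11.5] 83.6 z5/95 [0.0609 0.0811]
top collar 89 med [ 0.5224 -0.2946  0.045 ] rect [ 523.5 -296.9] [40.4 43.3] 44.5 z5/95 [0.0391 0.0514]
side hung plate 74 med [0.4761 0.2761 0.1593] rect [493.  275.8] [32.2 89.5] 80.6 z5/95 [0.1574 0.1624]
side grip 38 med [0.5012 0.2666 0.1943] rect [501.3 275.9] [35.6 15.5] 88.8 z5/95 [0.1865 0.1973]
side rim 146 med [ 0.5778 -0.0475  0.0671] rect [579.5 -38.3] [83.9 82.8] 30.6 z5/95 [0.0645 0.0697]
side can 884 med [ 0.5773 -0.0545  0.0529] rect [579.5 -38.7] [87.4 83. ] 50.6 z5/95 [0.0246 0.068 ]
side stem 61 med [ 0.5217 -0.3002  0.0718] rect [ 521.6 -296.8] [15.9 13.1] 76.3 z5/95 [0.0609 0.0754]
side collar 210 med [ 0.5187 -0.3017  0.0433] rect [ 521.1 -298.5] [41.4 42. ] 59.7 z5/95 [0.0391 0.0515]
```

View pics/s3.png

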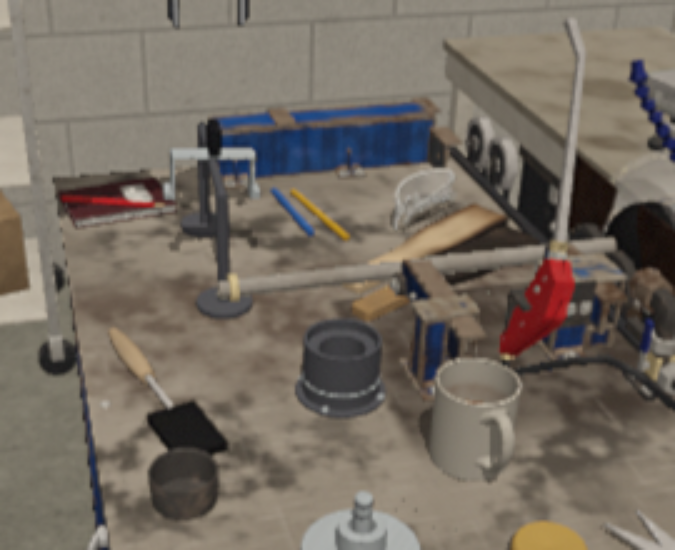

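```bash
python3 -m jog '[{"dx":-4,"dy":0.4,"dz":0,"wx":0,"wy":0,"wz":0,"hand":0.8},{"dx":-9,"dy":0.9,"dz":0,"wx":0,"wy":0,"wz":0,"hand":0.8},{"dx":-14,"dy":1.4,"dz":0,"wx":0,"wy":0,"wz":0,"hand":0.8},{"dx":-19,"dy":1.9,"dz":0,"wx":0,"wy":0,"wz":0,"hand":0.8},{"dx":-23,"dy":2.4,"dz":0,"wx":0,"wy":0,"wz":0,"hand":0.8}]'
python3 -m jog '[{"dx":-5,"dy":0.5,"dz":0,"wx":0,"wy":0,"wz":0,"hand":0.8},{"dx":-10,"dy":1,"dz":0,"wx":0,"wy":0,"wz":0,"hand":0.8},{"dx":-14,"dy":1.4,"dz":0,"wx":0,"wy":0,"wz":0,"hand":0.8},{"dx":-19,"dy":1.9,"dz":0,"wx":0,"wy":0,"wz":0,"hand":0.8},{"dx":-23,"dy":2.4,"dz":0,"wx":0,"wy":0,"wz":0,"hand":0.8}]'
python3 -m jog '[{"dx":-4,"dy":0.4,"dz":0,"wx":0,"wy":0,"wz":0,"hand":0.8},{"dx":-8,"dy":0.8,"dz":2,"wx":0,"wy":0,"wz":0,"hand":0.8},{"dx":-11.5,"dy":1.1,"dz":5,"wx":0,"wy":0,"wz":0,"hand":0.8},{"dx":-11.5,"dy":1.1,"dz":9,"wx":0,"wy":0,"wz":0,"hand":0.8},{"dx":-11.5,"dy":1.1,"dz":10,"wx":0,"wy":0,"wz":0,"hand":0.8}]'
python3 - <<'E'
from h import *
p,r,o=pose();print(p,o['time'])
img,w=cloud('wrist');cv2.imwrite('pics/w4.png',img[...,::-1])
look('stem',(.521,-.297),.03,.055,.1,w=w);look('stemtop',(.521,-.297),.03,.071,.1,w=w);look('collar',(.521,-.297),.03,.039,.055,w=w);look('cover',(.521,-.297),.07,.008,.025,w=w)
to([.5217,-.297,.05])
E
```

```text
time: 10.05
position: [0.5086, 0.0474, 0.3091]
tcp_rot: [0.0, 0.731, 0.683, 0.0]
contact_force: [0.9, 0.2, -0.1]
width: 0.8
grasp_force: 0.0
time: 10.55
position: [0.5172, -0.1838, 0.309]
tcp_rot: [0.0, 0.731, 0.683, -0.0]
contact_force: [0.3, -0.1, -0.6]
width: 0.8
grasp_force: 0.0
time: 11.05
position: [0.5184, -0.2965, 0.2042]
tcp_rot: [-0.004, 0.731, 0.682, -0.001]
contact_force: [-0.9, 0.4, -0.3]
width: 0.803
grasp_force: 0.0
[ 0.51841445 -0.29650395  0.20417272] 11.05
stem 357 med [ 0.523  -0.2923  0.0759] rect [ 523.  -294.1] [15.9 15.6] 17.4 z5/95 [0.0599 0.0775]
stemtop 290 med [ 0.523  -0.2935  0.0762] rect [ 522.9 -294. ] [15.7 15.4] 25.3 z5/95 [0.0722 0.0775]
collar 1140 med [ 0.5233 -0.29    0.0453] rect [ 523.  -294.3] [42.6 42.9] 33.8 z5/95 [0.0432 0.0468]
cover 6499 med [ 0.5235 -0.2863  0.0174] rect [ 522.9 -294.2] [104.5 105. ] 44.5 z5/95 [0.0161 0.0187]
d cm [-0.15  0.4  15.48] z [[0.068, 0.998, -0.007], [0.998, -0.068, 0.005], [0.004, -0.007, -1.0]]
```

View pics/w4.png

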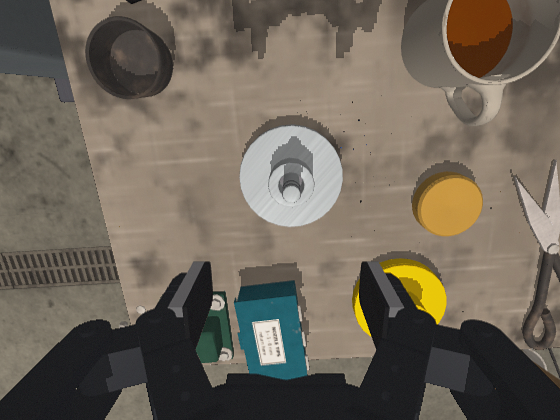

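```bash
python3 -m jog '[{"dx":0,"dy":0.4,"dz":4,"wx":0,"wy":0,"wz":0,"hand":0.7},{"dx":0,"dy":0.4,"dz":7,"wx":0,"wy":0,"wz":0,"hand":0.6},{"dx":0,"dy":0.4,"dz":10,"wx":0,"wy":0,"wz":0,"hand":0.6},{"dx":0,"dy":0.4,"dz":11.5,"wx":0,"wy":0,"wz":0,"hand":0.6},{"dx":0,"dy":0.4,"dz":11.5,"wx":0,"wy":0,"wz":0,"hand":0.6}]'
python3 - <<'E'
from h import *
img,w=cloud('wrist')
look('stem',(.521,-.297),.03,.055,.1,w=w)
to([.522,-.2955,.05])
E
```

```text
time: 11.6
position: [0.5249, -0.296, 0.0934]
tcp_rot: [-0.001, 0.73, 0.684, -0.0]
contact_force: [0.4, 0.7, 0.3]
width: 0.598
grasp_force: 0.0
stem 1040 med [ 0.5228 -0.2911  0.0758] rect [ 522.2 -295.5] [19.2 57.6] 85.5 z5/95 [0.0598 0.0972]
d cm [ 0.09 -0.39  4.49] z [[0.066, 0.998, 0.001], [0.998, -0.066, -0.0], [-0.0, 0.001, -1.0]]
```

```bash
python3 -m jog '[{"dx":0,"dy":-0.25,"dz":1.5,"wx":0,"wy":0,"wz":0,"hand":0.6},{"dx":0,"dy":-0.25,"dz":3,"wx":0,"wy":0,"wz":0,"hand":0.6},{"dx":0,"dy":-0.25,"dz":4,"wx":0,"wy":0,"wz":0,"hand":0.6},{"dx":0,"dy":-0.25,"dz":4.4,"wx":0,"wy":0,"wz":0,"hand":0.6},{"dx":0,"dy":-0.25,"dz":4.4,"wx":0,"wy":0,"wz":0,"hand":0.4}]'
python3 -m jog '[{"dx":0,"dy":0,"dz":0,"wx":0,"wy":0,"wz":0,"hand":0.2},{"dx":0,"dy":0,"dz":0,"wx":0,"wy":0,"wz":0,"hand":0},{"dx":0,"dy":0,"dz":0,"wx":0,"wy":0,"wz":0,"hand":0},{"dx":0,"dy":0,"dz":0,"wx":0,"wy":0,"wz":0,"hand":0},{"dx":0,"dy":0,"dz":0,"wx":0,"wy":0,"wz":0,"hand":0}]' 80
python3 -m jog '[{"dx":0,"dy":0,"dz":-0.3,"wx":0,"wy":0,"wz":0,"hand":0},{"dx":0,"dy":0,"dz":-0.6,"wx":0,"wy":0,"wz":0,"hand":0},{"dx":0,"dy":0,"dz":-0.9,"wx":0,"wy":0,"wz":0,"hand":0},{"dx":0,"dy":0,"dz":-1.4,"wx":0,"wy":0,"wz":0,"hand":0},{"dx":0,"dy":0,"dz":-2,"wx":0,"wy":0,"wz":0,"hand":0}]'
```

```text
time: 12.15
position: [0.523, -0.297, 0.0504]
tcp_rot: [0.0, 0.73, 0.683, 0.0]
contact_force: [0.8, 0.4, -0.5]
width: 0.449
grasp_force: 0.0
time: 12.65
position: [0.5229, -0.2972, 0.0507]
tcp_rot: [0.001, 0.73, 0.683, 0.0]
contact_force: [-1.0, 1.0, 5.3]
width: 0.159
grasp_force: 78.0
time: 13.15
position: [0.522, -0.2967, 0.0695]
tcp_rot: [-0.001, 0.73, 0.683, -0.0]
contact_force: [0.7, -0.6, -4.3]
width: 0.158
grasp_force: 78.0
```

```bash
python3 -m jog '[{"dx":0,"dy":0,"dz":-2,"wx":0,"wy":0,"wz":0,"hand":0},{"dx":0,"dy":0,"dz":-5,"wx":0,"wy":0,"wz":0,"hand":0},{"dx":0,"dy":0,"dz":-8,"wx":0,"wy":0,"wz":0,"hand":0},{"dx":0,"dy":0,"dz":-11,"wx":0,"wy":0,"wz":0,"hand":0},{"dx":0,"dy":0,"dz":-13,"wx":0,"wy":0,"wz":0,"hand":0}]'
python3 -m jog '[{"dx":1,"dy":0.2,"dz":0,"wx":0,"wy":0,"wz":0,"hand":0},{"dx":3,"dy":0.5,"dz":0,"wx":0,"wy":0,"wz":0,"hand":0},{"dx":6,"dy":0.9,"dz":0,"wx":0,"wy":0,"wz":0,"hand":0},{"dx":9,"dy":1.4,"dz":0,"wx":0,"wy":0,"wz":0,"hand":0},{"dx":12,"dy":1.9,"dz":0,"wx":0,"wy":0,"wz":0,"hand":0}]'
python3 -m jog '[{"dx":3,"dy":0.5,"dz":0,"wx":0,"wy":0,"wz":0,"hand":0},{"dx":6,"dy":0.9,"dz":0,"wx":0,"wy":0,"wz":0,"hand":0},{"dx":9,"dy":1.4,"dz":0,"wx":0,"wy":0,"wz":0,"hand":0},{"dx":11,"dy":1.7,"dz":0,"wx":0,"wy":0,"wz":0,"hand":0},{"dx":11.5,"dy":1.8,"dz":0,"wx":0,"wy":0,"wz":0,"hand":0}]'
python3 - <<'E'
from h import *
p,r,o=pose();print(p,o['time'])
img,w=cloud('wrist');cv2.imwrite('pics/w5.png',img[...,::-1])
look('rim',(.58,-.038),.06,.064,.077,w=w)
i2,s=cloud('side'); look('s rim',(.58,-.038),.06,.064,.077,w=s)
z0=p[2]-.0507
for n,W in(('wrist',w),('side',s)):
    look(n+' stemlid',(p[0],p[1]),.08,z0+.006,z0+.013,w=W)
cv2.imwrite('pics/s5.png',i2[...,::-1])
to([.581,-.0386,.2])
E
```

```text
time: 13.65
position: [0.5229, -0.2972, 0.2024]
tcp_rot: [0.001, 0.73, 0.683, 0.0]
contact_force: [0.1, -0.3, -4.7]
width: 0.155
grasp_force: 78.5
time: 14.15
position: [0.5486, -0.1764, 0.198]
tcp_rot: [-0.002, 0.73, 0.683, -0.001]
contact_force: [0.1, -0.7, -4.3]
width: 0.157
grasp_force: 78.4
time: 14.65
position: [0.5744, -0.062, 0.1981]
tcp_rot: [-0.002, 0.729, 0.684, -0.001]
contact_force: [-0.2, 0.3, -4.6]
width: 0.157
grasp_force: 78.4
[ 0.57439463 -0.0619722   0.19813741] 14.65
rim 727 med [ 0.587  -0.0049  0.0703] rect [583.8 -11.7] [35.3 81.8] 80.5 z5/95 [0.0684 0.0714]
s rim 150 med [ 0.5785 -0.0457  0.0672] rect [578.6 -38.7] [81.7 81.8] 1.1 z5/95 [0.0645 0.0696]
wrist stemlid 14449 med [ 0.5752 -0.0409  0.1579] rect [573.1 -58.9] [105.8 103.2] 23.0 z5/95 [0.1568 0.159 ]
side stemlid 500 med [ 0.5622 -0.0789  0.1562] rect [572.2 -65.8] [101.5 102.9] 73.9 z5/95 [0.1543 0.158 ]
d cm [ 2.58  0.48 -0.14] z [[0.065, 0.998, -0.002], [0.998, -0.065, 0.0], [-0.0, -0.002, -1.0]]
```

View pics/w5.png

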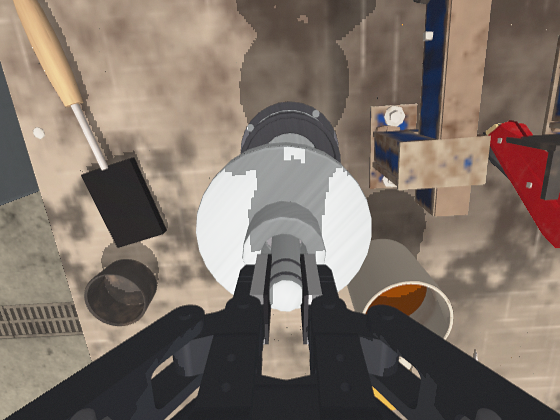

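Run:
```python
from h import *
from scipy.optimize import least_squares as L
for c in('wrist','side','top'):
    i,w=cloud(c); s=w.reshape(-1,3); d=np.hypot(s[:,0]-.58,s[:,1]+.038)
    m=(abs(s[:,2]-.0695)<.0025)&(d>.034)&(d<.047);s=s[m]
    # canister outer wall / rim annulus: push points inside [38,42] mm
    f=lambda q:(lambda D:np.maximum(0,D-.042)+np.maximum(0,.038-D))(np.hypot(s[:,0]-q[0],s[:,1]-q[1]))
    print(c,len(s),np.round(L(f,[.58,-.038]).x,4))
    d=np.hypot(w[...,0]-.58,w[...,1]+.038);m=(abs(w[...,2]-.05)<.012)&(d>.039)&(d<.047);s=w[m]
    print('  wall',len(s),np.round(L(lambda q:np.hypot(s[:,0]-q[0],s[:,1]-q[1])-.042,[.58,-.038],loss='soft_l1',f_scale=.001).x,4) if len(s)>20 else '')
to([.581,-.0386,.2])
```

```text
wrist 733 [ 0.5798 -0.036 ]
  wall 94 [ 0.5822 -0.0388]
side 85 [ 0.5792 -0.0376]
  wall 231 [ 0.5795 -0.0366]
top 12 [ 0.5827 -0.039 ]
  wall 0 
d cm [ 2.76  0.45 -0.07] z [[0.068, 0.998, -0.001], [0.998, -0.068, -0.0], [-0.0, -0.001, -1.0]]
```

```bash
python3 -m jog '[{"dx":1,"dy":0.15,"dz":0,"wx":0,"wy":0,"wz":0,"hand":0},{"dx":2,"dy":0.3,"dz":0,"wx":0,"wy":0,"wz":0,"hand":0},{"dx":2.7,"dy":0.4,"dz":0,"wx":0,"wy":0,"wz":0,"hand":0},{"dx":2.78,"dy":0.4,"dz":0,"wx":0,"wy":0,"wz":0,"hand":0},{"dx":2.78,"dy":0.4,"dz":1,"wx":0,"wy":0,"wz":0,"hand":0}]'
python3 -m jog '[{"dx":0,"dy":0,"dz":1.5,"wx":0,"wy":0,"wz":0,"hand":0},{"dx":0,"dy":0,"dz":3.5,"wx":0,"wy":0,"wz":0,"hand":0},{"dx":0,"dy":0,"dz":5,"wx":0,"wy":0,"wz":0,"hand":0},{"dx":0,"dy":0,"dz":5.5,"wx":0,"wy":0,"wz":0,"hand":0},{"dx":0,"dy":0,"dz":5.5,"wx":0,"wy":0,"wz":0,"hand":0}]'
python3 - <<'E'
from h import *
to([.5804,-.0384,.1087])
E
```

```text
time: 15.4
position: [0.5821, -0.0372, 0.1909]
tcp_rot: [0.001, 0.73, 0.683, 0.001]
contact_force: [0.2, -0.4, -4.2]
width: 0.155
grasp_force: 78.5
time: 15.9
position: [0.5804, -0.0376, 0.1337]
tcp_rot: [-0.001, 0.73, 0.683, -0.001]
contact_force: [0.2, 0.0, -3.8]
width: 0.158
grasp_force: 78.4
d cm [-0.08  0.02  2.5 ] z [[0.067, 0.998, -0.002], [0.998, -0.067, 0.0], [-0.0, -0.002, -1.0]]
```

Lower stepwise watching force.

```bash
python3 -m jog '[{"dx":-0.05,"dy":0,"dz":0.4,"wx":0,"wy":0,"wz":0,"hand":0},{"dx":-0.05,"dy":0,"dz":0.8,"wx":0,"wy":0,"wz":0,"hand":0},{"dx":-0.05,"dy":0,"dz":1.1,"wx":0,"wy":0,"wz":0,"hand":0},{"dx":-0.05,"dy":0,"dz":1.4,"wx":0,"wy":0,"wz":0,"hand":0},{"dx":-0.05,"dy":0,"dz":1.4,"wx":0,"wy":0,"wz":0,"hand":0}]'
python3 -m jog '[{"dx":0,"dy":0,"dz":0.2,"wx":0,"wy":0,"wz":0,"hand":0},{"dx":0,"dy":0,"dz":0.4,"wx":0,"wy":0,"wz":0,"hand":0},{"dx":0,"dy":0,"dz":0.6,"wx":0,"wy":0,"wz":0,"hand":0},{"dx":0,"dy":0,"dz":0.6,"wx":0,"wy":0,"wz":0,"hand":0}]'
```

```text
time: 16.4
position: [0.5807, -0.0379, 0.1204]
tcp_rot: [-0.0, 0.73, 0.683, -0.0]
contact_force: [-0.5, 0.4, -3.3]
width: 0.158
grasp_force: 78.4
time: 16.8
position: [0.5808, -0.0379, 0.1146]
tcp_rot: [-0.0, 0.73, 0.683, -0.0]
contact_force: [-0.0, -0.3, -3.0]
width: 0.157
grasp_force: 78.4
```

```bash
python3 -m jog '[{"dx":0,"dy":0,"dz":0.15,"wx":0,"wy":0,"wz":0,"hand":0},{"dx":0,"dy":0,"dz":0.3,"wx":0,"wy":0,"wz":0,"hand":0},{"dx":0,"dy":0,"dz":0.4,"wx":0,"wy":0,"wz":0,"hand":0},{"dx":0,"dy":0,"dz":0.4,"wx":0,"wy":0,"wz":0,"hand":0}]'
python3 -m jog '[{"dx":0,"dy":0,"dz":0.05,"wx":0,"wy":0,"wz":0,"hand":0},{"dx":0,"dy":0,"dz":0.1,"wx":0,"wy":0,"wz":0,"hand":0},{"dx":0,"dy":0,"dz":0.1,"wx":0,"wy":0,"wz":0,"hand":0}]'
python3 -m jog '[{"dx":0,"dy":0,"dz":0.05,"wx":0,"wy":0,"wz":0,"hand":0},{"dx":0,"dy":0,"dz":0.1,"wx":0,"wy":0,"wz":0,"hand":0},{"dx":0,"dy":0,"dz":0.1,"wx":0,"wy":0,"wz":0,"hand":0}]'
```

```text
time: 17.2
position: [0.581, -0.038, 0.1108]
tcp_rot: [-0.0, 0.73, 0.683, 0.0]
contact_force: [-0.1, -0.5, -2.4]
width: 0.158
grasp_force: 78.4
time: 17.5
position: [0.5809, -0.038, 0.1098]
tcp_rot: [-0.0, 0.73, 0.683, 0.0]
contact_force: [0.5, 0.2, -2.3]
width: 0.156
grasp_force: 78.4
time: 17.8
position: [0.581, -0.038, 0.1088]
tcp_rot: [0.0, 0.73, 0.683, 0.0]
contact_force: [-0.5, -0.3, -0.9]
width: 0.159
grasp_force: 78.9
```

```bash
python3 -m jog '[{"dx":0,"dy":0,"dz":0.05,"wx":0,"wy":0,"wz":0,"hand":0},{"dx":0,"dy":0,"dz":0.1,"wx":0,"wy":0,"wz":0,"hand":0},{"dx":0,"dy":0,"dz":0.1,"wx":0,"wy":0,"wz":0,"hand":0}]'
python3 -m jog '[{"dx":0,"dy":0,"dz":-0.05,"wx":0,"wy":0,"wz":0,"hand":0},{"dx":0,"dy":0,"dz":-0.05,"wx":0,"wy":0,"wz":0,"hand":0.3},{"dx":0,"dy":0,"dz":-0.05,"wx":0,"wy":0,"wz":0,"hand":0.5},{"dx":0,"dy":0,"dz":-0.05,"wx":0,"wy":0,"wz":0,"hand":0.6},{"dx":0,"dy":0,"dz":-0.05,"wx":0,"wy":0,"wz":0,"hand":0.7}]'
python3 -m jog '[{"dx":0,"dy":0,"dz":-1,"wx":0,"wy":0,"wz":0,"hand":0.75},{"dx":0,"dy":0,"dz":-3,"wx":0,"wy":0,"wz":0,"hand":0.75},{"dx":0,"dy":0,"dz":-6,"wx":0,"wy":0,"wz":0,"hand":0.75},{"dx":0,"dy":0,"dz":-9,"wx":0,"wy":0,"wz":0,"hand":0.75},{"dx":0,"dy":0,"dz":-9,"wx":0,"wy":0,"wz":0,"hand":0.75}]'
python3 - <<'E'
from h import *
p,r,o=pose();print(p,o['time'])
img,w=cloud('wrist');cv2.imwrite('pics/w6.png',img[...,::-1]);i2,s=cloud('side')
cv2.imwrite('pics/s6.png',cv2.resize(i2[160:300,200:400,::-1],None,fx=3.5,fy=3.5))
for n,W in(('wrist',w),('side',s)):
    look(n+' stem',(.58,-.038),.04,.11,.15,w=W);look(n+' stemtop',(.58,-.038),.04,.128,.15,w=W);look(n+' collar',(.58,-.038),.04,.098,.107,w=W);look(n+' cover',(.58,-.038),.07,.068,.08,w=W)
E
```

```text
time: 18.1
position: [0.581, -0.038, 0.1088]
tcp_rot: [0.0, 0.73, 0.683, 0.0]
contact_force: [-2.5, 0.5, 4.9]
width: 0.162
grasp_force: 79.5
time: 18.6
position: [0.581, -0.038, 0.1082]
tcp_rot: [-0.0, 0.73, 0.683, 0.0]
contact_force: [0.6, -0.2, -0.7]
width: 0.7
grasp_force: 0.0
time: 19.1
position: [0.5837, -0.0382, 0.2037]
tcp_rot: [0.004, 0.73, 0.683, 0.003]
contact_force: [0.3, -0.6, -0.5]
width: 0.753
grasp_force: 0.0
[ 0.58371298 -0.03821576  0.20369756] 19.1
wrist stem 594 med [ 0.5814 -0.0322  0.1336] rect [581.3 -34.8] [15.7 16.3] 77.8 z5/95 [0.1142 0.1352]
wrist stemtop 450 med [ 0.5812 -0.0338  0.1341] rect [581. -35.] [15.7 16. ] 86.4 z5/95 [0.13   0.1352]
wrist collar 1556 med [ 0.581  -0.0308  0.1023] rect [580.8 -35.9] [42.7 42.8] 85.3 z5/95 [0.1003 0.1035]
wrist cover 8925 med [ 0.5814 -0.0264  0.0744] rect [580.8 -36.2] [104.7 105.1] 37.7 z5/95 [0.0733 0.0756]
side stem 58 med [ 0.5791 -0.0417  0.1249] rect [579.6 -38.1] [14.6 15.9] 22.9 z5/95 [0.1121 0.1334]
side stemtop 21 med [ 0.5799 -0.0383  0.131 ] rect [579.3 -37.6] [13.9 16.2] 17.2 z5/95 [0.128  0.1339]
side collar 91 med [ 0.577  -0.0433  0.1003] rect [579.3 -40.9] [39.1 39.5] 74.3 z5/95 [0.0987 0.1055]
side cover 515 med [ 0.5695 -0.0551  0.0725] rect [578.  -41.9] [ 97.9 101.4] 71.0 z5/95 [0.0702 0.0756]
```

View pics/s6.png

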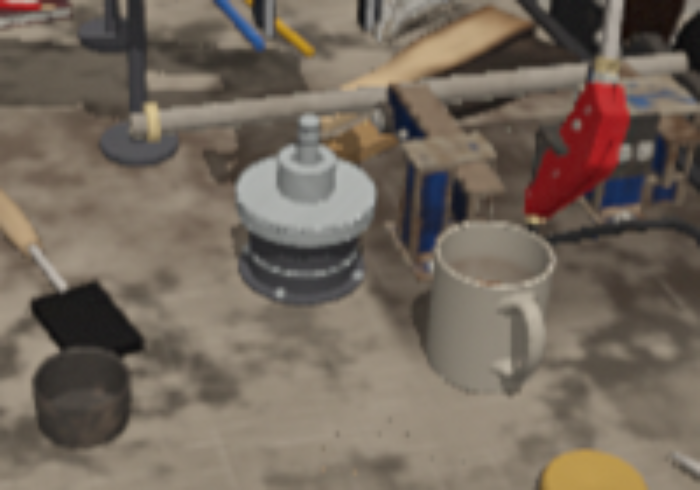

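```bash
python3 -m jog '[{"dx":0,"dy":0,"dz":3,"wx":0,"wy":0,"wz":0,"hand":0.75},{"dx":0,"dy":0,"dz":5,"wx":0,"wy":0,"wz":0,"hand":0.75},{"dx":0,"dy":0,"dz":5,"wx":0,"wy":0,"wz":0,"hand":0.75}]'
python3 - <<'E'
from h import *
to([.5808,-.0388,.079])
E
```

```text
time: 19.5
position: [0.578, -0.0377, 0.1443]
tcp_rot: [-0.003, 0.73, 0.683, -0.003]
contact_force: [-0.3, 0.9, 0.1]
width: 0.749
grasp_force: 0.0
d cm [-0.09  0.35  6.53] z [[0.067, 0.998, -0.009], [0.998, -0.067, 0.001], [0.0, -0.009, -1.0]]
```

```bash
python3 -m jog '[{"dx":0,"dy":0,"dz":1,"wx":0,"wy":0,"wz":0,"hand":0.75},{"dx":0,"dy":0,"dz":2.5,"wx":0,"wy":0,"wz":0,"hand":0.75},{"dx":0,"dy":0,"dz":3,"wx":0,"wy":0,"wz":0,"hand":0.75},{"dx":0,"dy":0,"dz":3,"wx":0,"wy":0,"wz":0,"hand":0.75},{"dx":0,"dy":0,"dz":3,"wx":0,"wy":0,"wz":0,"hand":0.75}]'
python3 - <<'E'
from h import *
to([.5808,-.0388,.079])
E
```

```text
time: 20.0
position: [0.5815, -0.038, 0.119]
tcp_rot: [0.0, 0.73, 0.683, 0.0]
contact_force: [1.1, -0.4, -0.3]
width: 0.745
grasp_force: 0.0
d cm [-0.08 -0.07  4.  ] z [[0.067, 0.998, 0.001], [0.998, -0.067, -0.0], [0.0, 0.001, -1.0]]
```

```bash
python3 -m jog '[{"dx":-0.05,"dy":-0.07,"dz":1,"wx":0,"wy":0,"wz":0,"hand":0.75},{"dx":-0.05,"dy":-0.07,"dz":2,"wx":0,"wy":0,"wz":0,"hand":0.75},{"dx":-0.05,"dy":-0.07,"dz":3,"wx":0,"wy":0,"wz":0,"hand":0.75},{"dx":-0.05,"dy":-0.07,"dz":3.7,"wx":0,"wy":0,"wz":0,"hand":0.75},{"dx":-0.05,"dy":-0.07,"dz":3.9,"wx":0,"wy":0,"wz":0,"hand":0.75}]'
python3 -m jog '[{"dx":0,"dy":0,"dz":0,"wx":0,"wy":0,"wz":0,"hand":0.65},{"dx":0,"dy":0,"dz":0,"wx":0,"wy":0,"wz":0,"hand":0.6},{"dx":0,"dy":0,"dz":0,"wx":0,"wy":0,"wz":0,"hand":0.55},{"dx":0,"dy":0,"dz":0,"wx":0,"wy":0,"wz":0,"hand":0.5},{"dx":0,"dy":0,"dz":0,"wx":0,"wy":0,"wz":0,"hand":0.4}]' 50
python3 -m jog '[{"dx":0,"dy":0,"dz":0,"wx":0,"wy":0,"wz":0,"hand":0.3},{"dx":0,"dy":0,"dz":0,"wx":0,"wy":0,"wz":0,"hand":0.3},{"dx":0,"dy":0,"dz":0,"wx":0,"wy":0,"wz":0,"hand":0.3}]'
```

```text
time: 20.5
position: [0.5794, -0.0384, 0.0779]
tcp_rot: [-0.001, 0.73, 0.683, -0.001]
contact_force: [-0.4, 0.2, 0.3]
width: 0.755
grasp_force: 0.0
time: 21.0
position: [0.5806, -0.0384, 0.0801]
tcp_rot: [0.0, 0.73, 0.683, 0.0]
contact_force: [-0.9, 0.4, 3.8]
width: 0.489
grasp_force: 51.0
time: 21.3
position: [0.5806, -0.0385, 0.0801]
tcp_rot: [0.0, 0.73, 0.683, 0.0]
contact_force: [-1.0, -0.0, 5.8]
width: 0.491
grasp_force: 51.1
```

```bash
python3 -m jog '[{"dx":0,"dy":0,"dz":-0.2,"wx":0,"wy":0,"wz":0,"hand":0.3},{"dx":0,"dy":0,"dz":-0.4,"wx":0,"wy":0,"wz":0,"hand":0.3},{"dx":0,"dy":0,"dz":-0.7,"wx":0,"wy":0,"wz":0,"hand":0.3},{"dx":0,"dy":0,"dz":-1,"wx":0,"wy":0,"wz":0,"hand":0.3},{"dx":0,"dy":0,"dz":-1,"wx":0,"wy":0,"wz":0,"hand":0.3}]'
python3 - <<'E'
from h import *
i2,s=cloud('side')
look('stem',(.58,-.038),.015,.113,.15,w=s);look('cover',(.58,-.038),.06,.079,.09,w=s)
E
```

```text
time: 21.8
position: [0.5805, -0.0385, 0.0896]
tcp_rot: [0.0, 0.73, 0.683, 0.0]
contact_force: [0.0, 0.7, -1.6]
width: 0.489
grasp_force: 50.9
stem 54 med [ 0.5788 -0.0417  0.126 ] rect [579.9 -38. ] [17.9 15.9] 40.4 z5/95 [0.1142 0.1331]
cover 444 med [ 0.5709 -0.0576  0.0821] rect [577.5 -48. ] [ 89.5 103.5] 73.2 z5/95 [0.0801 0.0852]
```

```bash
python3 -m jog '[{"dx":0,"dy":0,"dz":-0.6,"wx":0,"wy":0,"wz":0,"hand":0.3},{"dx":0,"dy":0,"dz":-1.4,"wx":0,"wy":0,"wz":0,"hand":0.3},{"dx":0,"dy":0,"dz":-2.4,"wx":0,"wy":0,"wz":0,"hand":0.3},{"dx":0,"dy":0,"dz":-3.4,"wx":0,"wy":0,"wz":0,"hand":0.3},{"dx":0,"dy":0,"dz":-4.4,"wx":0,"wy":0,"wz":0,"hand":0.3}]'
python3 -m jog '[{"dx":0,"dy":0,"dz":-1,"wx":0,"wy":0,"wz":0,"hand":0.3},{"dx":0,"dy":0,"dz":-2,"wx":0,"wy":0,"wz":0,"hand":0.3},{"dx":0,"dy":0,"dz":-3,"wx":0,"wy":0,"wz":0,"hand":0.3},{"dx":0,"dy":0,"dz":-4,"wx":0,"wy":0,"wz":0,"hand":0.3},{"dx":0,"dy":0,"dz":-5,"wx":0,"wy":0,"wz":0,"hand":0.3}]'
python3 -m jog '[{"dx":0,"dy":0,"dz":-0.8,"wx":0,"wy":0,"wz":0,"hand":0.3},{"dx":0,"dy":0,"dz":-1.3,"wx":0,"wy":0,"wz":0,"hand":0.3},{"dx":0,"dy":0,"dz":-1.6,"wx":0,"wy":0,"wz":0,"hand":0.3},{"dx":0,"dy":0,"dz":-1.6,"wx":0,"wy":0,"wz":0,"hand":0.3},{"dx":0,"dy":0,"dz":-1.6,"wx":0,"wy":0,"wz":0,"hand":0.3}]'
python3 - <<'E'
from h import *
p,r,o=pose();print(p,r.as_matrix()[:,2],o['time'])
i2,s=cloud('side');cv2.imwrite('pics/s7.png',cv2.resize(i2[90:300,150:400,::-1],None,fx=2.8,fy=2.8))
look('stem',(.58,-.038),.02,.1,.145,w=s)
w=s.reshape(-1,3);m=(np.hypot(w[:,0]-.58,w[:,1]+.038)<.052)&(abs(w[:,2]-.194)<.006);A=w[m]
q=np.linalg.lstsq(np.c_[A[:,:2],np.ones(len(A))],A[:,2],rcond=None)[0];print('tilt',q,len(A),np.median(A[:,2]))
look('hung',(.5,.282),.05,.185,.22,w=s)
E
```

```text
time: 22.35
position: [0.5804, -0.0385, 0.1346]
tcp_rot: [0.0, 0.73, 0.683, 0.0]
contact_force: [-1.0, 0.0, -1.8]
width: 0.489
grasp_force: 50.9
time: 22.85
position: [0.5802, -0.0384, 0.1841]
tcp_rot: [-0.0, 0.73, 0.683, 0.0]
contact_force: [-0.2, 0.4, -2.8]
width: 0.489
grasp_force: 50.9
time: 23.35
position: [0.58, -0.0384, 0.1989]
tcp_rot: [-0.0, 0.73, 0.683, -0.0]
contact_force: [-0.4, 0.0, -2.2]
width: 0.484
grasp_force: 50.9
[ 0.5799818  -0.03839716  0.19892519] [-7.63971114e-04  1.58921482e-04 -9.99999696e-01] 23.35
stem 79 med [ 0.5787 -0.0418  0.1199] rect [579.8 -39.2] [15.8 15.4] 73.6 z5/95 [0.1013 0.133 ]
tilt [-0.00133198  0.00525552  0.19285521] 429 0.19140396004471835
hung 40 med [0.5014 0.2654 0.1934] rect [503.2 276.7] [37.2 15.3] 79.4 z5/95 [0.1853 0.1978]
```

View pics/s7.png

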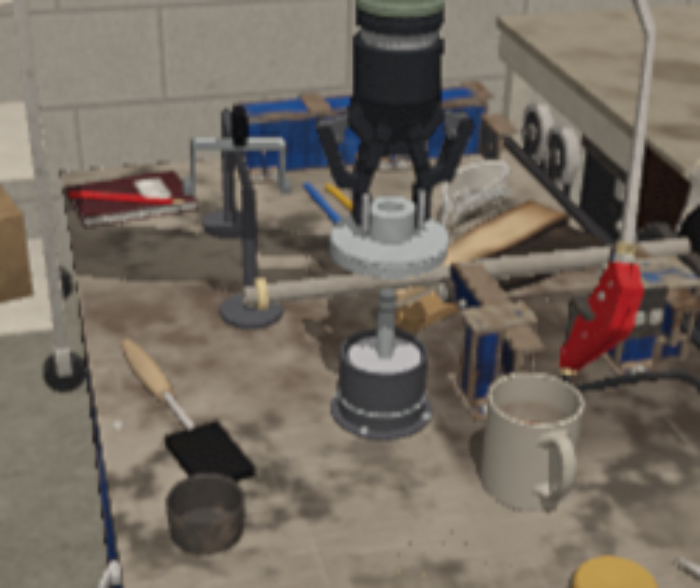

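The picture shows the outer lid level in the gripper at (390,245). The inner lid is seated in the canister with its stem at (388,320), and the bridge hangs on the rail at (238,150).

```bash
python3 -c "
from plant import env
print(env.hand_in())"
```

```text
the job is handed in; nothing more can be done
None
```

The job is handed in at about 23 s: the bridge hangs on the rail, the inner lid is seated on its ledge in the canister, and the arm is holding the outer lid level about 12 cm above where it sat.

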